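Lock the mosaic border strip into its mounting frame

ROBOT

A 7-joint arm with a two-finger parallel gripper is mounted at the origin on the work surface. World frame = base frame: x ahead of the robot, y to its left, z up, the work surface at z = 0. Lengths are in m, angles in degrees, forces in N, time in s.
With the tool pointing down it reaches from about 0.35 to 0.9 m from the base axis. Payload 8.1 kg.
Tool frame: the origin (TCP) lies at the very end of the fingers, on their centre line; the grasp point (between the pads) lies 19 mm behind it (ctrl.grip_point_offset is the distance from the TCP to the grasp point, in m); z points along the fingers, y is the line along which they close (so a half turn about z gives the same grasp; the last joint's range is limited). The gripper opens to 92 mm and grips with 3 to 60 N. Pads are 19 mm wide; open, the fingers measure 130 mm over their backs; the gripper's body (75 mm by 190 mm) begins 47 mm behind the grasp point.
Start: joints at [-70.107, 24.895, 1.432, 90.138, -0.665, 64.973, -4.303], TCP at [0.272, 0.563, 0.227] pointing down, gripper open.
Joint ranges: [-149.89, 149.89], [-25.12, 119.58], [-72.63, 75.52], [4.76, 147.25], [-75.54, 255.54], [6.69, 114.76], [-157.13, 157.13]. Speed limits (degrees/s): [127.2, 127.2, 172.46, 172.46, 180, 180, 180].

INTERFACE

Orientations are given as a 3x3 rotation matrix whose columns are the frame's x, y, z axes.
In Python, from cell import ctrl, cams, ticket, nets gives the robot as it stands.
- The arm moves only by the shell command python3 -m handwheel 'ROWS' [FORCE]. ROWS is JSON, a list of rows, each an object with "rotation": the turn, a rotation vector about the tool's x, y, z in rad, a list of three; "xyz": the shift along the tool's x, y, z in m, a list of three; "grip": the finger opening in m, from 0 to 0.0918. A call has exactly 5 rows; each row is the pose to reach, as a shift and turn from the pose commanded when the call began, along the tool's axes at that moment; what a row does not reach only later rows make up. A row lasts 1/12 s, in which the tool goes at most 41.7 mm and 7.16 degrees, less where a joint would pass 70% of its speed; a pose out of reach is approached as far as the arm can. A call with a gripper value outside its range is refused whole. The fingers move at their own pace and stop on an object; FORCE is the grip in N (left out, the last holds). Time passes only in rows, so rows that repeat a pose let the fingers close, or fill a call up. It gives the time, the measured TCP pose, the force, the opening and the grip force at its end, in the units of the state.
- ctrl.get_obs(): the state, without advancing time (a new reading comes with each control period).
- cams.capture(name): name is "side" or "top" or "wrist"; returns a dict with "pixels" (400x640x3 uint8, red, green, blue), "camera_matrix" (3x3 intrinsics, pixels), "R" (3x3) and "t" (3): a world point X has camera coordinates R X + t; the wrist camera has in their place "mount" (4x4, takes a point from camera to tool coordinates, whose origin is the TCP and whose axes are the flange's). Camera axes: x right, y down, z forward; pixel columns grow to the right and rows downward; lengths in m; the calibration is good to about 2 mm. The wrist camera is an equidistant fisheye: a pixel r from the principal point sees the ray r / f radians off the axis. A picture is of the moment at which its call begins: read the wrist's pose just before it. There is no depth.
- ticket.hand_in(): hands the job in; it is judged then, once.
Trained networks look in a picture, given as the dict that the camera call returned (one of the last four; its "shot" number tells which), for a name from the list of things; names that differ only in an ending like _2 or _b are one class to them, and where a whole thing is asked for, a point or a joint stands for the part that bears it (a point fixed in the world has none). Each returns a list of dicts, best first, with "conf" (0 to 1); they miss things now and then, are a little off and sometimes report something else, mostly with a low value. They report only what shows in the picture. A call takes as long as a camera call.
- nets.find_in(picture, thing): "pixel" ([column, row] in pixels, amid what is visible of it).
- nets.outline_of(picture, thing): "mask" (400x640 bool, what is visible of it) and "pixel" ([column, row] in pixels, amid what is visible of it).
The state is a dict: "time": time; "qpos": joint angles; "dq": joint speeds; "joint_torque": joint torques, N m; "tcp_pos": TCP position; "tool_rot": TCP orientation; "wrist_force": force on the tool from outside, world axes, zero at the start; "ft_torque": the same for the moment, N m; "opening": opening from 0.0 (shut) to 1.0 (fully open); "grip_force": force on a finger pad.
Only numpy, scipy, OpenCV 4.12 (cv2) and the standard library are available. Lean on these libraries where they do the work, as an engineer would, in place of code of your own. Each camera call takes 0.05 s, during which the arm holds its last target. There are 200 camera calls.

TASK

Take the mosaic strip that has a tongue on one end, angle the tongue into the groove of the mounting frame with the other end raised, about midway along the groove, then lower it so that it lies flat on the frame between the groove and the keeper bar, and let go. Leave the square-ended strip where it lies.

Things in the scene. Friction and masses are not known exactly. Their poses are not given: they have to be found in the camera images.
- tongued_strip: Strip to mount: board faced with stone mosaic, tiles up. Main part 110 long (x) x 48 wide (y) x 24 mm high (22 wood + 2 tiles), 0.14-0.28 kg. At its -x end, flush with the underside, a bare wood tongue 24 long, 44 wide, 8 mm thick, pointing to the robot within 15 degrees. Origin: centre of the main part's underside; z up. Starts on the table; grip it across its 48 mm width.
- tongue_tip (a point): On the tongued strip: middle of the lower edge of the tongue's free end, 79 mm from the strip's origin along its -x, at underside height. Axes as the strip's. Once mounted, the tongue is 12 to 24 mm inside the groove.
- groove (a point): Fixed frame: middle of groove mouth, on top of the base board (10 mm above table). x out of the groove, away from the robot (within 18 deg), y along it, z up. Frame y -75..75 mm. Groove 16 mm high (z 0..16), 30 deep (x -30..0); mosaic panel over and behind it to x -85, top z 24. Base flat from the mouth to a keeper bar at x 122..137, 14 mm high: strip fits only tilted, tongue first.
- square_strip: Bystander: mosaic-faced strip of the same width and height (48, 24 mm), 134 mm long, square at both ends, no tongue. Lies beside the tongued strip; either may be the left one. Origin: centre of its underside; x along it, z up. To be left alone.

How it is judged:
By the outcome, as a careful person would: the job done as asked, in the order asked, and still so for the second after the job is handed in, with the robot touching nothing.
It also fails if it takes over 42 s, if anything falls off the work surface, if the arm or the gripper's body presses on something with over 40 N, if the wrist force passes 120 N, or if a joint passes its speed limit or range.

## Working session

There is one attempt and no reset: what is moved stays moved. The work goes in short steps, Python scripts to look and compute and a shell command to move; the robot and the scene stay as the last step left them, time stands still between calls to the robot, and variables do not carry over. Pictures are saved under pics/ and viewed, at most 10 in all, crops included, and the job is handed in when it is done.

```bash
ls; mkdir -p pics
cat > h.py <<'E'
import numpy as np, cv2
from cell import ctrl, cams, ticket, nets
def ray(p,px,obs=None):
    K=p["camera_matrix"]
    if "mount" in p:
        u=(px[0]-K[0,2])/K[0,0]; v=(px[1]-K[1,2])/K[1,1]; th=np.hypot(u,v)
        d=np.array([u/th*np.sin(th),v/th*np.sin(th),np.cos(th)]) if th>1e-9 else np.array([0,0,1.])
        T=np.eye(4);T[:3,:3]=obs["tool_rot"];T[:3,3]=obs["tcp_pos"];M=T@np.array(p["mount"])
        return M[:3,3],M[:3,:3]@d
    R=np.array(p["R"]);t=np.array(p["t"])
    return -R.T@t, R.T@np.linalg.inv(K)@np.array([px[0],px[1],1.])
def onz(p,px,z,obs=None):
    o,d=ray(p,px,obs); return o+d*(z-o[2])/d[2]
E
python3 - <<'E'
from h import *
np.set_printoptions(precision=4,suppress=True)
o=ctrl.get_obs();print(o["time"],o["tcp_pos"],o["tool_rot"],o["opening"])
ims=[]
for n in("top","side","wrist"):
    o=ctrl.get_obs();p=cams.capture(n);cv2.imwrite(f"pics/{n}0.png",p["pixels"][:,:,::-1])
    print(n,p["camera_matrix"].tolist(),p.get("mount"))
    for th in("tongued_strip","tongue_tip","groove","square_strip"):
        for r in nets.find_in(p,th)[:2]:
            print(th,r["conf"],np.array(r["pixel"]),onz(p,r["pixel"],.024 if 'strip' in th else .01,o))
E
```

```text
pics
0.0 [0.2716 0.5623 0.2259] [[-0.9005  0.4348 -0.0006]
 [ 0.4348  0.9005 -0.0015]
 [-0.0001 -0.0016 -1.    ]] 1.0012804158149755
top [[465.62420790966223, 0.0, 320.78979563669833], [0.0, 465.62420790966223, 199.23788349169322], [0.0, 0.0, 1.0]] None
tongued_strip 0.64 [450.5 211.7] [ 0.4602 -0.2773  0.024 ]
tongue_tip 0.72 [446.  211.3] [ 0.4634 -0.2717  0.01  ]
groove 0.66 [224.8 183.6] [0.5189 0.197  0.01  ]
square_strip 0.76 [357.2 198.7] [ 0.4858 -0.0845  0.024 ]
side [[363.95017484038306, 0.0, 322.0595279541932], [0.0, 363.95017484038306, 202.55956186634702], [0.0, 0.0, 1.0]] None
tongued_strip 0.72 [346.6 334.3] [ 0.4644 -0.2899  0.024 ]
tongue_tip 0.77 [345.2 332.9] [ 0.4651 -0.2788  0.01  ]
tongue_tip 0.41 [326.2 160.6] [0.5196 0.2119 0.01  ]
groove 0.55 [325.8 163.8] [0.5161 0.1969 0.01  ]
square_strip 0.7 [336.7 240.8] [ 0.4872 -0.096   0.024 ]
wrist [[309.70691628693146, 0.0, 316.4006833745171], [0.0, 309.70691628693146, 202.36011824134565], [0.0, 0.0, 1.0]] [[ 0.0009 -0.952  -0.306   0.0846]
 [ 1.      0.0008  0.0005 -0.0003]
 [-0.0002 -0.306   0.952  -0.1578]
 [ 0.      0.      0.      1.    ]]
tongued_strip 0.4 [ 50.6 369.4] [ 0.4138 -0.2929  0.024 ]
tongue_tip 0.41 [ 55.3 372.2] [ 0.4344 -0.3132  0.01  ]
```

View pics/top0.png

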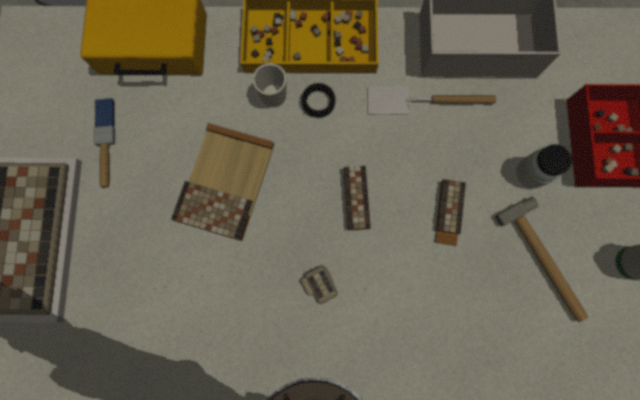

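View pics/side0.png

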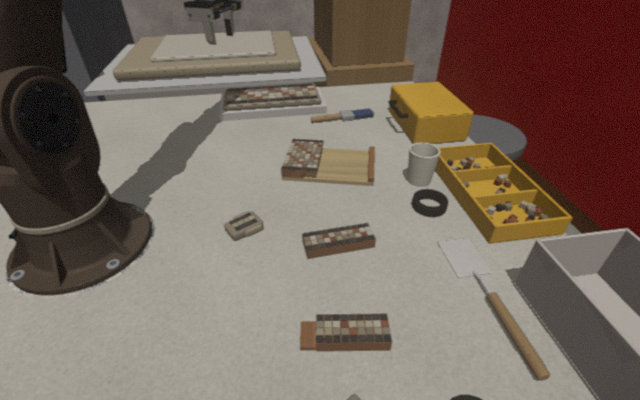

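The top view shows the tongued strip at about (450,205) with its tongue at (446,239). The square strip is at (357,198). The frame is at (225,183), with its panel towards the robot and the keeper bar at the top. The side view agrees. Next I'll measure strip and frame from an enlarged crop.

Run:
```python
from h import *
np.set_printoptions(precision=4,suppress=True)
p=cams.capture("top")
for th in("tongued_strip","tongue_tip","groove"):
    for r in nets.outline_of(p,th)[:1]:
        m=r["mask"].astype(np.uint8);b=cv2.boxPoints(cv2.minAreaRect(cv2.findNonZero(m)))
        print(th,r["conf"],m.sum(),b.tolist());print(np.array([onz(p,c,.024 if 'strip' in th else .01) for c in b]))
im=p["pixels"][:,:,::-1]
a=cv2.resize(im[110:250,165:285],None,fx=4,fy=4,interpolation=cv2.INTER_CUBIC)
b=cv2.resize(im[150:290,410:490],None,fx=4,fy=4,interpolation=cv2.INTER_CUBIC)
cv2.imwrite("pics/c1.png",cv2.convertScaleAbs(np.hstack([a,b]),alpha=1.7))
```

```text
tongued_strip 0.94 1613 [[433.1950988769531, 243.24391174316406], [440.3902282714844, 178.48780822753906], [465.9634094238281, 181.3292694091797], [458.7682800292969, 246.0853729248047]]
[[ 0.3944 -0.2392  0.024 ]
 [ 0.5308 -0.2592  0.024 ]
 [ 0.5251 -0.3125  0.024 ]
 [ 0.3891 -0.2911  0.024 ]]
tongue_tip 0.72 1571 [[433.42938232421875, 243.18235778808594], [440.04351806640625, 179.2458953857422], [465.56353759765625, 181.8859100341797], [458.94940185546875, 245.82237243652344]]
[[ 0.396  -0.243   0.01  ]
 [ 0.5326 -0.262   0.01  ]
 [ 0.5273 -0.3159  0.01  ]
 [ 0.3911 -0.2954  0.01  ]]
groove 0.65 7350 [[170.6099853515625, 218.83102416992188], [205.1583251953125, 118.64081573486328], [275.2699279785156, 142.81723022460938], [240.72158813476562, 243.0074462890625]]
[[0.4416 0.3074 0.01  ]
 [0.6652 0.248  0.01  ]
 [0.6108 0.0919 0.01  ]
 [0.3922 0.1572 0.01  ]]
```

View pics/c1.png

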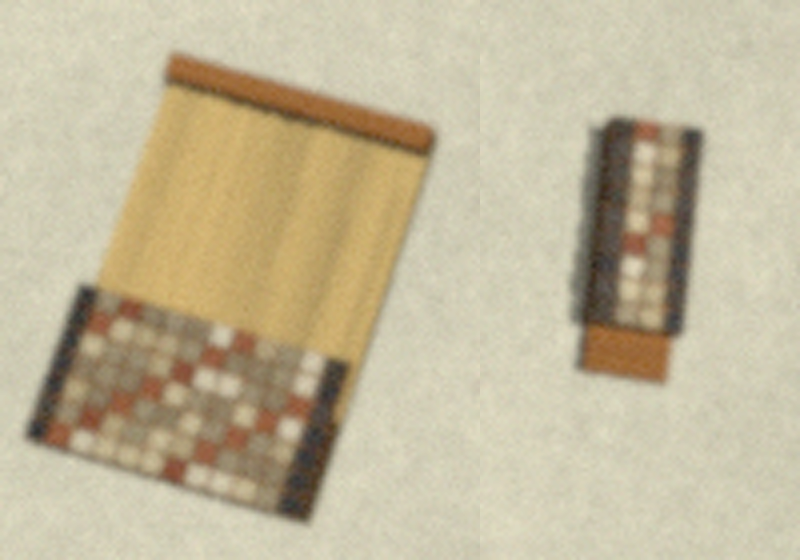

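The crop shows the groove's mouth edge on the panel top from crop (80,287) to (348,362). The keeper's outer edge runs from (172,55) to (435,128). The strip's top corners are at (612,120) and (703,130), and its tongue end is at (578,370)–(665,382). I'll fit the poses from these points.

```bash
cat > fit.py <<'E'
from h import *
from scipy.optimize import least_squares
def fit(pts):  # list of (localx, localy, world pt)
    L=np.array([a[:2] for a in pts]);W=np.array([a[2][:2] for a in pts])
    f=lambda q:(L@np.array([[np.cos(q[2]),np.sin(q[2])],[-np.sin(q[2]),np.cos(q[2])]])+q[:2]-W).ravel()
    r=least_squares(f,[W[:,0].mean(),W[:,1].mean(),0]);return r.x,r.fun.reshape(-1,2)
E
python3 - <<'E'
from fit import *
np.set_printoptions(precision=4,suppress=True)
p=cams.capture("top")
l=lambda c,r,z:onz(p,(165+c/4-.4,110+r/4-.4),z)
s=lambda c,r,z:onz(p,(410+(c-480)/4-.4,150+r/4-.4),z)
for pts in ([(0,.075,l(80,287,.034)),(0,-.075,l(348,362,.034)),(-.085,.075,l(28,437,.034)),(-.085,-.075,l(308,520,.034)),(.137,.075,l(172,53,.024)),(.137,-.075,l(437,126,.024))],
 [(.055,.024,s(612,120,.024)),(.055,-.024,s(703,130,.024)),(-.055,-.024,s(681,333,.024)),(-.055,.024,s(585,323,.024)),(-.079,.022,s(578,371,.008)),(-.079,-.022,s(665,382,.008))]):
    q,f=fit(pts);print(q[:2],np.degrees(q[2]));print(f*1000)
E
```

```text
[0.4984 0.203 ] -15.476152546146254
[[ 1.1646 -0.6405]
 [-0.3073 -3.5323]
 [-1.3702  0.7722]
 [-0.1834  2.1473]
 [ 0.2948  0.5148]
 [ 0.4016  0.7385]]
[ 0.4727 -0.2788] -8.498235003875264
[[ 2.2393  0.5563]
 [ 0.1061  0.4191]
 [-1.5667  0.1095]
 [ 0.8652 -1.3199]
 [-0.1931 -0.5249]
 [-1.4508  0.76  ]]
```

```bash
cat >> h.py <<'E'
from scipy.spatial.transform import Rotation as Ro
G=np.array([.4984,.203,.010]); GY=-15.48
def Rt(yaw,tilt): return (Ro.from_euler('z',yaw,degrees=True)*Ro.from_euler('y',-tilt,degrees=True)).as_matrix()@np.diag([-1.,1,-1])
def go(pos,yaw,tilt=0,start=None):
    """shift/turn (tool axes) from current (or given) pose to pos,yaw,tilt"""
    o=ctrl.get_obs(); P,R=(o["tcp_pos"],o["tool_rot"]) if start is None else (start[0],Rt(*start[1:]))
    R=np.array(R);d=R.T@(np.array(pos)-P); w=Ro.from_matrix(R.T@Rt(yaw,tilt)).as_rotvec()
    print("t",round(o["time"],2),"xyz",d.round(4),"rot",w.round(4),"rows>=",round(max(np.linalg.norm(d)/.0417,np.degrees(np.linalg.norm(w))/7.16),1))
def tcp_for(tip,tilt,h=.003,gx=0.):
    """world TCP with tongue tip at groove-frame tip (x,y,z), strip tilted; TCP at strip-local (gx,0,h)"""
    R=Ro.from_euler('z',GY,degrees=True).as_matrix(); S=R@Ro.from_euler('y',-tilt,degrees=True).as_matrix()
    return G+R@np.array(tip)+S@np.array([.079+gx,0,h])
E
python3 -c "
from h import *
go([.48,.2,.22],-15.5); go([.4727,-.2788,.18],-8.5,start=([.48,.2,.22],-15.5,0))"
```

```text
t 1.0 xyz [-0.3453 -0.2362  0.0067] rot [ 1.000e-04 -0.000e+00 -1.793e-01] rows>= 10.0
t 1.0 xyz [-0.1209 -0.4633  0.04  ] rot [ 0.      0.     -0.1222] rows>= 11.5
```

```bash
python3 -m handwheel '[{"rotation":[0,0,0],"xyz":[-0.03,-0.02,0],"grip":0.0918},{"rotation":[0,0,0],"xyz":[-0.064,-0.043,0],"grip":0.0918},{"rotation":[0,0,0],"xyz":[-0.098,-0.066,0],"grip":0.0918},{"rotation":[0,0,0],"xyz":[-0.132,-0.09,0],"grip":0.0918},{"rotation":[0,0,0],"xyz":[-0.166,-0.113,0],"grip":0.0918}]' 30
python3 -m handwheel '[{"rotation":[0,0,-0.035],"xyz":[-0.034,-0.023,0],"grip":0.0918},{"rotation":[0,0,-0.07],"xyz":[-0.068,-0.046,0],"grip":0.0918},{"rotation":[0,0,-0.105],"xyz":[-0.102,-0.069,0],"grip":0.0918},{"rotation":[0,0,-0.14],"xyz":[-0.136,-0.093,0],"grip":0.0918},{"rotation":[0,0,-0.179],"xyz":[-0.17,-0.116,0.006],"grip":0.0918}]'
python3 -c "
from h import *
go([.4727,-.2788,.18],-8.5)"
```

```text
time: 1.42
tcp_pos: [0.3727, 0.3871, 0.2269]
tool_rot: [[-0.901, 0.435, 0.0], [0.435, 0.901, 0.0], [-0.0, 0.0, -1.0]]
wrist_force: [0.4, -0.4, 0.0]
opening: 1.0
grip_force: 0.0
time: 1.83
tcp_pos: [0.476, 0.2089, 0.2219]
tool_rot: [[-0.964, 0.266, 0.002], [0.266, 0.964, 0.001], [-0.002, 0.002, -1.0]]
wrist_force: [0.9, 0.5, -0.0]
opening: 1.002
grip_force: 0.0
t 1.83 xyz [-0.1264 -0.471   0.0413] rot [ 0.0017  0.0018 -0.1208] rows>= 11.7
```

```bash
python3 -m handwheel '[{"rotation":[0,0,0],"xyz":[-0.01,-0.038,0],"grip":0.0918},{"rotation":[0,0,0],"xyz":[-0.02,-0.076,0],"grip":0.0918},{"rotation":[0,0,0],"xyz":[-0.03,-0.114,0],"grip":0.0918},{"rotation":[0,0,0],"xyz":[-0.04,-0.152,0],"grip":0.0918},{"rotation":[0,0,0],"xyz":[-0.05,-0.19,0],"grip":0.0918}]'
python3 -m handwheel '[{"rotation":[0,0,0],"xyz":[-0.01,-0.038,0.005],"grip":0.0918},{"rotation":[0,0,0],"xyz":[-0.02,-0.076,0.01],"grip":0.0918},{"rotation":[0,0,-0.04],"xyz":[-0.03,-0.114,0.015],"grip":0.0918},{"rotation":[0,0,-0.08],"xyz":[-0.04,-0.152,0.02],"grip":0.0918},{"rotation":[0,0,-0.121],"xyz":[-0.05,-0.19,0.025],"grip":0.0918}]'
python3 -c "
from h import *
go([.4727,-.2788,.16],-8.5)"
```

```text
time: 2.25
tcp_pos: [0.4718, 0.0122, 0.221]
tool_rot: [[-0.964, 0.268, 0.001], [0.268, 0.964, 0.0], [-0.001, 0.0, -1.0]]
wrist_force: [1.0, -0.3, -0.5]
opening: 0.998
grip_force: 0.0
time: 2.67
tcp_pos: [0.4692, -0.1843, 0.1958]
tool_rot: [[-0.989, 0.147, 0.001], [0.147, 0.989, -0.0], [-0.001, 0.0, -1.0]]
wrist_force: [0.8, 0.3, 0.3]
opening: 1.0
grip_force: 0.0
t 2.67 xyz [-0.0173 -0.093   0.0358] rot [0.0001 0.0009 0.0007] rows>= 2.4
```

Go above the strip, settle, and look from close by.

```bash
python3 -m handwheel '[{"rotation":[0,0,0],"xyz":[-0.006,-0.028,0.012],"grip":0.0918},{"rotation":[0,0,0],"xyz":[-0.012,-0.058,0.024],"grip":0.0918},{"rotation":[0,0,0],"xyz":[-0.016,-0.08,0.034],"grip":0.0918},{"rotation":[0,0,0],"xyz":[-0.017,-0.089,0.036],"grip":0.0918},{"rotation":[0,0,0],"xyz":[-0.017,-0.089,0.036],"grip":0.0918}]'
python3 - <<'E'
from h import *
o=ctrl.get_obs();p=cams.capture("wrist");im=p["pixels"][:,:,::-1].copy()
r=nets.outline_of(p,"tongued_strip")
print([(x["conf"],x["pixel"]) for x in r])
b=cv2.boxPoints(cv2.minAreaRect(cv2.findNonZero(r[0]["mask"].astype(np.uint8))));print(b)
im=cv2.convertScaleAbs(im,alpha=1.7);cv2.imwrite("pics/w1.png",im)
# expected outline drawn? print expected corners from the fit
q=np.array([.4727,-.2788]);a=np.radians(-8.5);Rz=np.array([[np.cos(a),-np.sin(a)],[np.sin(a),np.cos(a)]])
for c in b: 
    w=onz(p,c,.018,o)[:2]; print((Rz.T@(w-q)*1000).round(1))
print(o["tcp_pos"])
E
```

```text
time: 3.08
tcp_pos: [0.472, -0.2752, 0.1592]
tool_rot: [[-0.988, 0.153, -0.001], [0.153, 0.988, -0.001], [0.001, -0.001, -1.0]]
wrist_force: [-1.2, 1.0, 0.1]
opening: 1.001
grip_force: 0.0
[(0.91, [308.0, 177.4])]
[[283.97687  113.36448 ]
 [334.03796  111.544075]
 [338.8092   242.75241 ]
 [288.7481   244.57281 ]]
[-79.4 -27.1]
[-80.8  20.7]
[55.3 27.2]
[ 57.3 -26.2]
[ 0.47195927 -0.2751799   0.15915726]
```

View pics/w1.png

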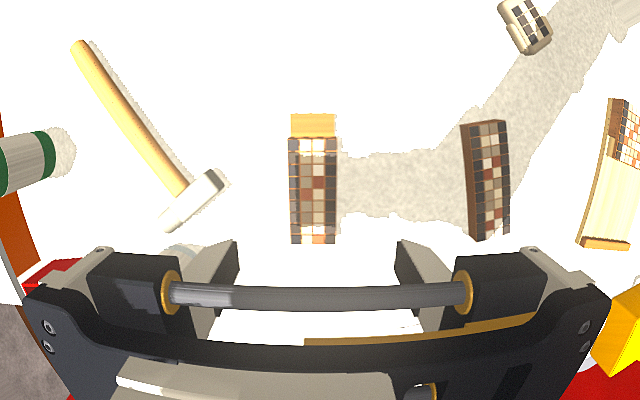

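The wrist view (overexposed by my brightening) shows the tongued strip between the fingers' lines. Its top corners are at about (289,138), (338,137), (337,242) and (291,244), with the tongue end at row 114. I'll refit from these.

Run:
```python
from fit import *
o=ctrl.get_obs();p=cams.capture("wrist")
w=lambda c,r,z:onz(p,(c,r),z,o)
q,f=fit([(-.055,-.024,w(289,138,.024)),(-.055,.024,w(338,137,.024)),(.055,.024,w(336,243,.024)),(.055,-.024,w(291,244,.024)),(-.079,-.022,w(291,114,.008)),(-.079,.022,w(335,114,.008))])
print(q[:2],np.degrees(q[2]),(f*1000).round(1).tolist())
x=(np.array([.4727,-.2788])+q[:2])/2;yaw=(np.degrees(q[2])-8.5)/2
go([*x,.004],yaw)
```

```text
[ 0.47356819 -0.2746801 ] -8.373160042017586 [[0.1, -1.2], [1.1, 0.2], [1.3, 0.4], [0.1, -0.2], [-1.2, 0.1], [-1.4, 0.6]]
t 3.23 xyz [-0.0004 -0.0055  0.1561] rot [ 0.0009  0.0004 -0.0011] rows>= 3.7
```

```bash
python3 -m handwheel '[{"rotation":[0,0,0],"xyz":[0,-0.004,0.035],"grip":0.0918},{"rotation":[0,0,0],"xyz":[0,-0.004,0.072],"grip":0.0918},{"rotation":[0,0,0],"xyz":[0,-0.004,0.106],"grip":0.0918},{"rotation":[0,0,0],"xyz":[0,-0.004,0.135],"grip":0.0918},{"rotation":[0,0,0],"xyz":[0,-0.004,0.15],"grip":0.0918}]'
python3 -m handwheel '[{"rotation":[0,0,0],"xyz":[0,0,0.005],"grip":0.0918},{"rotation":[0,0,0],"xyz":[0,0,0.006],"grip":0.07},{"rotation":[0,0,0],"xyz":[0,0,0.006],"grip":0.06},{"rotation":[0,0,0],"xyz":[0,0,0.006],"grip":0.05},{"rotation":[0,0,0],"xyz":[0,0,0.006],"grip":0.03}]' 30
python3 -m handwheel '[{"rotation":[0,0,0],"xyz":[0,0,0],"grip":0.03},{"rotation":[0,0,0],"xyz":[0,0,0],"grip":0.03},{"rotation":[0,0,0],"xyz":[0,0,0],"grip":0.03},{"rotation":[0,0,0],"xyz":[0,0,0],"grip":0.03},{"rotation":[0,0,0],"xyz":[0,0,0],"grip":0.03}]' 30
```

```text
time: 3.65
tcp_pos: [0.4719, -0.2738, 0.0073]
tool_rot: [[-0.989, 0.146, -0.002], [0.146, 0.989, 0.002], [0.002, 0.002, -1.0]]
wrist_force: [-0.2, -0.1, 1.0]
opening: 0.995
grip_force: 0.0
time: 4.07
tcp_pos: [0.4734, -0.2771, 0.0052]
tool_rot: [[-0.989, 0.149, 0.002], [0.149, 0.989, -0.001], [-0.003, -0.0, -1.0]]
wrist_force: [-0.1, -0.6, -0.2]
opening: 0.758
grip_force: 0.0
time: 4.48
tcp_pos: [0.4726, -0.2773, 0.0042]
tool_rot: [[-0.989, 0.15, 0.001], [0.15, 0.989, -0.0], [-0.001, -0.0, -1.0]]
wrist_force: [-0.9, -0.5, 7.0]
opening: 0.522
grip_force: 30.0
```

Gripped at 47.9 mm. Lift and work out the approach.

```bash
python3 -m handwheel '[{"rotation":[0,0,0],"xyz":[0,0,-0.015],"grip":0.03},{"rotation":[0,0,0],"xyz":[0,0,-0.04],"grip":0.03},{"rotation":[0,0,0],"xyz":[0,0,-0.07],"grip":0.03},{"rotation":[0,0,0],"xyz":[0,0,-0.1],"grip":0.03},{"rotation":[0,0,0],"xyz":[0,0,-0.125],"grip":0.03}]'
python3 -c "
from h import *
T=tcp_for([.02,0,.06],15,h=.004)
print(T);go(T,GY,15)"
```

```text
time: 4.9
tcp_pos: [0.4722, -0.2769, 0.1303]
tool_rot: [[-0.989, 0.149, 0.0], [0.149, 0.989, 0.0], [-0.0, 0.0, -1.0]]
wrist_force: [1.1, -0.9, -1.7]
opening: 0.518
grip_force: 30.0
[0.59021672 0.17757148 0.09431041]
t 4.9 xyz [-0.0488  0.467   0.036 ] rot [ 0.0157 -0.2615  0.1194] rows>= 11.3
```

```bash
python3 -m handwheel '[{"rotation":[0,0,0],"xyz":[-0.004,0.025,0],"grip":0.03},{"rotation":[0,0,0],"xyz":[-0.008,0.06,0],"grip":0.03},{"rotation":[0,0,0],"xyz":[-0.012,0.096,0],"grip":0.03},{"rotation":[0,0,0],"xyz":[-0.016,0.132,0],"grip":0.03},{"rotation":[0,0,0],"xyz":[-0.02,0.168,0],"grip":0.03}]'
python3 -m handwheel '[{"rotation":[0,0,0],"xyz":[-0.004,0.036,0],"grip":0.03},{"rotation":[0,0,0],"xyz":[-0.008,0.072,0],"grip":0.03},{"rotation":[0,0,0],"xyz":[-0.012,0.108,0],"grip":0.03},{"rotation":[0,-0.06,0.02],"xyz":[-0.016,0.144,0],"grip":0.03},{"rotation":[0.003,-0.12,0.05],"xyz":[-0.02,0.18,0],"grip":0.03}]'
python3 -c "
from h import *
T=tcp_for([.02,0,.06],15,h=.004)
print(T);go(T,GY,15)"
```

```text
time: 5.32
tcp_pos: [0.517, -0.112, 0.1286]
tool_rot: [[-0.989, 0.15, -0.001], [0.15, 0.989, 0.0], [0.001, 0.0, -1.0]]
wrist_force: [0.8, -0.2, -1.7]
opening: 0.52
grip_force: 30.0
time: 5.73
tcp_pos: [0.5646, 0.0626, 0.1286]
tool_rot: [[-0.972, 0.2, 0.12], [0.199, 0.98, -0.024], [-0.122, 0.001, -0.993]]
wrist_force: [0.6, -0.7, -1.5]
opening: 0.516
grip_force: 30.0
[0.59021672 0.17757148 0.09431041]
t 5.73 xyz [0.0021 0.1177 0.0343] rot [ 0.0139 -0.1394  0.0672] rows>= 2.9
```

```bash
python3 -m handwheel '[{"rotation":[0.003,-0.03,0.015],"xyz":[0.001,0.032,0.007],"grip":0.03},{"rotation":[0.007,-0.07,0.033],"xyz":[0.002,0.065,0.018],"grip":0.03},{"rotation":[0.011,-0.11,0.052],"xyz":[0.002,0.095,0.028],"grip":0.03},{"rotation":[0.014,-0.139,0.067],"xyz":[0.002,0.113,0.034],"grip":0.03},{"rotation":[0.014,-0.139,0.067],"xyz":[0.002,0.116,0.034],"grip":0.03}]'
python3 -m handwheel '[{"rotation":[0,0,0],"xyz":[0,0,0],"grip":0.03},{"rotation":[0,0,0],"xyz":[0,0,0],"grip":0.03},{"rotation":[0,0,0],"xyz":[0,0,0],"grip":0.03},{"rotation":[0,0,0],"xyz":[0,0,0],"grip":0.03},{"rotation":[0,0,0],"xyz":[0,0,0],"grip":0.03}]'
python3 - <<'E'
from h import *
o=ctrl.get_obs();p=cams.capture("wrist");s=cams.capture("side")
print(o["tcp_pos"],p["camera_matrix"][0,2])
a=p["pixels"][:,:,::-1]
b=cv2.resize(s["pixels"][:,:,::-1][95:215,240:420],None,fx=3.555,fy=3.555,interpolation=cv2.INTER_CUBIC)[:,:640]
cv2.imwrite("pics/w2.png",cv2.convertScaleAbs(a,alpha=1.15));cv2.imwrite("pics/s2.png",cv2.convertScaleAbs(b,alpha=1.3))
go(tcp_for([.02,0,.06],15,h=.004),GY,15)
E
```

```text
time: 6.15
tcp_pos: [0.5867, 0.1806, 0.0924]
tool_rot: [[-0.934, 0.258, 0.246], [0.249, 0.966, -0.067], [-0.255, -0.002, -0.967]]
wrist_force: [-0.4, 0.0, -1.8]
opening: 0.525
grip_force: 30.0
time: 6.57
tcp_pos: [0.5894, 0.173, 0.0952]
tool_rot: [[-0.931, 0.267, 0.247], [0.258, 0.964, -0.069], [-0.257, -0.001, -0.967]]
wrist_force: [0.5, -0.4, -1.9]
opening: 0.517
grip_force: 30.0
[0.5893582  0.17298037 0.09519663] 316.4006833745171
t 6.67 xyz [0.0003 0.0042 0.0007] rot [-0.0006 -0.0025  0.0004] rows>= 0.1
```

View pics/w2.png

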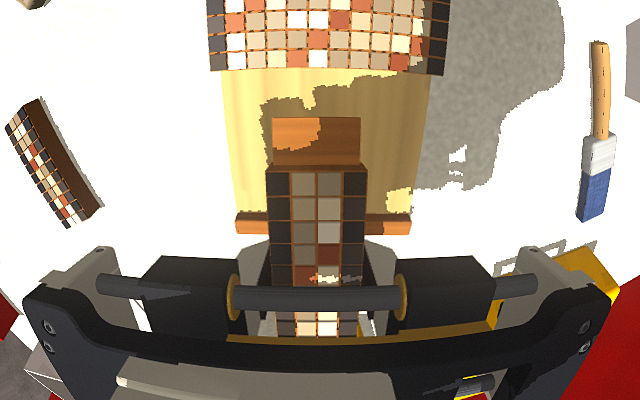

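View pics/s2.png

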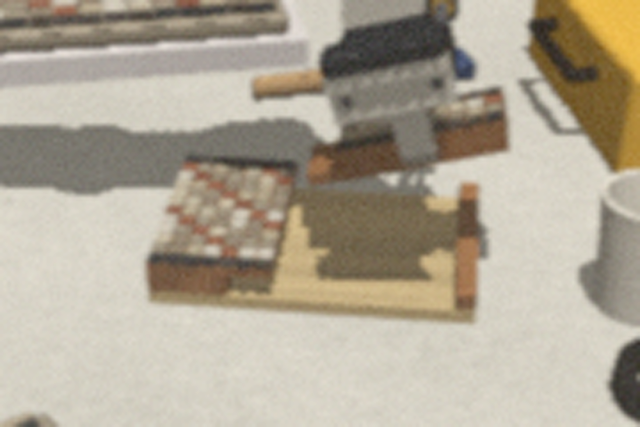

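The wrist view shows the tilted tongue at (272–360,117), square to the mouth edge of the panel at (212,71)–(444,74). The keeper bar is at row ~214–234, columns 236–411. The side view confirms the far end is raised. I'll check the groove position with these points.

Run:
```python
from fit import *
o=ctrl.get_obs();p=cams.capture("wrist")
w=lambda c,r,z:onz(p,(c,r),z,o)
Rz=Ro.from_euler('z',GY,degrees=True).as_matrix()
for n,c,r,z in [("mouthL",212,71,.034),("mouthR",444,74,.034),("keepL near top",236,213,.024),("keepR",411,214,.024),("kouterL",236,234,.01),("kouterR",411,234,.01)]:
    print(n,(Rz.T@(w(c,r,z)-G)*1000).round(1))
# tongue end top edge: plane of tongue top
S=Rt(GY,15)@np.diag([-1.,1,-1]); 
for c in (272,360):
    oo,d=ray(p,(c,117.5),o); c0=np.array(o["tcp_pos"]); n=S[:,2]
    t=((c0+n*.004-oo)@n)/(d@n); x=S.T@(oo+t*d-c0); print("tongue top in tool/strip axes",(x*1000).round(1))
for tip in ([.014,0,.006],[.004,0,.004],[-.014,0,.0025]): print(tip,end=' ');go(tcp_for(tip,15,h=.004),GY,15)
```

```text
mouthL [ -1.8 -69.9  24. ]
mouthR [-1.6 77.6 24. ]
keepL near top [113.1 -69.4  14. ]
keepR [114.   73.6  14. ]
kouterL [146.1 -77.5   0. ]
kouterR [146.2  83.1   0. ]
tongue top in tool/strip axes [-79.2 -22.    4. ]
tongue top in tool/strip axes [-79.2  21.6   4. ]
[0.014, 0, 0.006] t 6.72 xyz [0.0198 0.004  0.0513] rot [-0.0006 -0.0026  0.0008] rows>= 1.3
[0.004, 0, 0.004] t 6.72 xyz [0.03   0.004  0.0507] rot [-0.0006 -0.0026  0.0008] rows>= 1.4
[-0.014, 0, 0.0025] t 6.72 xyz [0.0478 0.004  0.0475] rot [-0.0006 -0.0026  0.0008] rows>= 1.6
```

```bash
python3 -m handwheel '[{"rotation":[0,0,0],"xyz":[0.004,0.002,0.012],"grip":0.03},{"rotation":[0,-0.002,0],"xyz":[0.01,0.004,0.026],"grip":0.03},{"rotation":[0,-0.003,0],"xyz":[0.016,0.006,0.039],"grip":0.03},{"rotation":[0,-0.003,0],"xyz":[0.02,0.007,0.048],"grip":0.03},{"rotation":[0,-0.003,0],"xyz":[0.021,0.007,0.051],"grip":0.03}]'
python3 -m handwheel '[{"rotation":[0,0,0],"xyz":[0,0,0],"grip":0.03},{"rotation":[0,0,0],"xyz":[0,0,0],"grip":0.03},{"rotation":[0,0,0],"xyz":[0,0,0],"grip":0.03},{"rotation":[0,0,0],"xyz":[0,0,0],"grip":0.03},{"rotation":[0,0,0],"xyz":[0,0,0],"grip":0.03}]'
cat >> h.py <<'E'
G=G+Ro.from_euler('z',GY,degrees=True).as_matrix()@np.array([-.001,.003,0])
E
python3 - <<'E'
from h import *
o=ctrl.get_obs();p=cams.capture("wrist");s=cams.capture("side")
b=cv2.resize(s["pixels"][:,:,::-1][115:205,270:400],None,fx=5,fy=5,interpolation=cv2.INTER_CUBIC)
cv2.imwrite("pics/s3.png",cv2.convertScaleAbs(b,alpha=1.3))
for tip in ([.014,0,.006],[.004,0,.004],[-.014,0,.0025]): print(tip,end=' ');go(tcp_for(tip,15,h=.004),GY,15)
E
```

```text
time: 7.13
tcp_pos: [0.5827, 0.1831, 0.0385]
tool_rot: [[-0.932, 0.265, 0.248], [0.255, 0.964, -0.071], [-0.257, -0.003, -0.966]]
wrist_force: [-0.5, 0.1, -1.7]
opening: 0.521
grip_force: 30.0
time: 7.55
tcp_pos: [0.5843, 0.1832, 0.0407]
tool_rot: [[-0.931, 0.265, 0.25], [0.256, 0.964, -0.069], [-0.26, -0.0, -0.966]]
wrist_force: [-0.8, 0.5, -1.5]
opening: 0.518
grip_force: 30.0
[0.014, 0, 0.006] t 7.65 xyz [-0.0004 -0.0008  0.0003] rot [-0.0001  0.0008  0.0019] rows>= 0.0
[0.004, 0, 0.004] t 7.65 xyz [ 0.0098 -0.0008 -0.0004] rot [-0.0001  0.0008  0.0019] rows>= 0.2
[-0.014, 0, 0.0025] t 7.65 xyz [ 0.0276 -0.0007 -0.0036] rot [-0.0001  0.0008  0.0019] rows>= 0.7
```

View pics/s3.png

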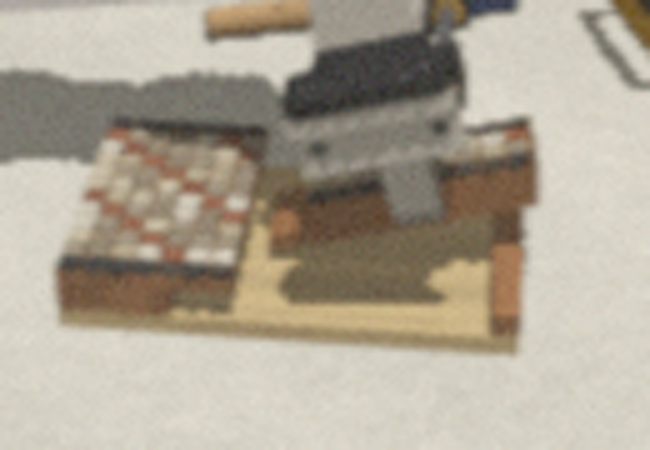

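The side view shows the tongue (crop 285,230) just in front of the mouth, low over the base, with the far end above the keeper. Insert.

```bash
python3 -m handwheel '[{"rotation":[0,0,0],"xyz":[0.004,0,0],"grip":0.03},{"rotation":[0,0,0],"xyz":[0.008,0,-0.0003],"grip":0.03},{"rotation":[0,0,0],"xyz":[0.011,0,-0.0006],"grip":0.03},{"rotation":[0,0,0],"xyz":[0.013,0,-0.001],"grip":0.03},{"rotation":[0,0,0],"xyz":[0.015,0,-0.0014],"grip":0.03}]'
python3 -m handwheel '[{"rotation":[0,0,0],"xyz":[0.003,0,-0.0005],"grip":0.03},{"rotation":[0,0,0],"xyz":[0.006,0,-0.001],"grip":0.03},{"rotation":[0,0,0],"xyz":[0.009,0,-0.0016],"grip":0.03},{"rotation":[0,0,0],"xyz":[0.012,0,-0.0021],"grip":0.03},{"rotation":[0,0,0],"xyz":[0.0125,0,-0.0022],"grip":0.03}]'
python3 -m handwheel '[{"rotation":[0,0,0],"xyz":[0,0,0],"grip":0.03},{"rotation":[0,0,0],"xyz":[0,0,0],"grip":0.03},{"rotation":[0,0,0],"xyz":[0,0,0],"grip":0.03},{"rotation":[0,0,0],"xyz":[0,0,0],"grip":0.03},{"rotation":[0,0,0],"xyz":[0,0,0],"grip":0.03}]'
python3 - <<'E'
from h import *
o=ctrl.get_obs();p=cams.capture("wrist")
cv2.imwrite("pics/w4.png",p["pixels"][:260,:,::-1])
for tip,t in (([-.014,0,.0025],15),([-.016,0,.0015],10),([-.017,0,.001],5),([-.017,0,.0005],0)): print(tip,end=' ');go(tcp_for(tip,t,h=.004),GY,t)
E
```

```text
time: 8.07
tcp_pos: [0.569, 0.1873, 0.0374]
tool_rot: [[-0.932, 0.265, 0.249], [0.255, 0.964, -0.07], [-0.259, -0.001, -0.966]]
wrist_force: [-0.2, -1.3, -1.5]
opening: 0.52
grip_force: 30.0
time: 8.48
tcp_pos: [0.5566, 0.1906, 0.0362]
tool_rot: [[-0.932, 0.265, 0.249], [0.255, 0.964, -0.07], [-0.259, -0.001, -0.966]]
wrist_force: [-0.1, -0.5, -1.5]
opening: 0.519
grip_force: 30.0
time: 8.9
tcp_pos: [0.5575, 0.1903, 0.0364]
tool_rot: [[-0.931, 0.265, 0.25], [0.256, 0.964, -0.07], [-0.259, -0.001, -0.966]]
wrist_force: [-0.4, -0.4, -2.1]
opening: 0.523
grip_force: 30.0
[-0.014, 0, 0.0025] t 8.95 xyz [-0.0001 -0.0005 -0.0004] rot [-0.0006  0.0004  0.0019] rows>= 0.0
[-0.016, 0, 0.0015] t 8.95 xyz [ 0.0021 -0.0005  0.007 ] rot [-0.0007  0.0877  0.0018] rows>= 0.7
[-0.017, 0, 0.001] t 8.95 xyz [ 0.0037 -0.0005  0.0141] rot [-0.0008  0.175   0.0018] rows>= 1.4
[-0.017, 0, 0.0005] t 8.95 xyz [ 0.005  -0.0005  0.0214] rot [-0.0008  0.2622  0.0018] rows>= 2.1
```

View pics/w4.png

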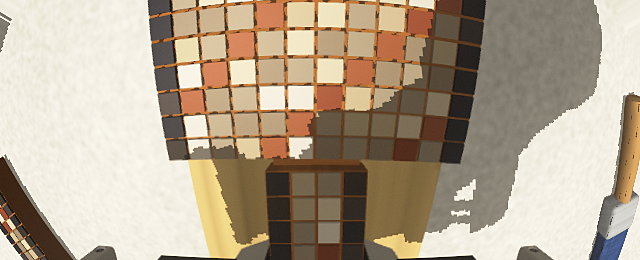

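The tongue has gone into the groove without contact force. The strip's mid column is 317, against 316 for the panel. Now lower it, drawing it slightly inward.

```bash
python3 -m handwheel '[{"rotation":[0,0.035,0],"xyz":[0.0008,-0.0005,0.003],"grip":0.03},{"rotation":[0,0.07,0],"xyz":[0.0016,-0.0005,0.0056],"grip":0.03},{"rotation":[0,0.105,0],"xyz":[0.0025,-0.0005,0.0084],"grip":0.03},{"rotation":[0,0.14,0],"xyz":[0.0031,-0.0005,0.0113],"grip":0.03},{"rotation":[0,0.175,0],"xyz":[0.0037,-0.0005,0.0141],"grip":0.03}]'
python3 -c "
from h import *
for tip,t in (([-.017,0,.001],5),([-.017,0,.0005],0)): go(tcp_for(tip,t,h=.004),GY,t)"
```

```text
time: 9.37
tcp_pos: [0.5574, 0.1899, 0.0218]
tool_rot: [[-0.961, 0.265, 0.082], [0.264, 0.964, -0.023], [-0.085, -0.001, -0.996]]
wrist_force: [-0.8, -0.2, -1.9]
opening: 0.521
grip_force: 30.0
t 9.37 xyz [-0.     -0.0001 -0.0001] rot [-0.0006 -0.0017  0.0018] rows>= 0.0
t 9.37 xyz [-0.     -0.0001  0.0073] rot [-0.0006  0.0855  0.0018] rows>= 0.7
```

```bash
python3 -m handwheel '[{"rotation":[0,0.02,0],"xyz":[0,0,0.0017],"grip":0.03},{"rotation":[0,0.04,0],"xyz":[0,0,0.0034],"grip":0.03},{"rotation":[0,0.06,0],"xyz":[0,0,0.005],"grip":0.03},{"rotation":[0,0.08,0],"xyz":[0,0,0.0066],"grip":0.03},{"rotation":[0,0.086,0],"xyz":[0,0,0.0073],"grip":0.03}]'
python3 -m handwheel '[{"rotation":[0,0,0],"xyz":[0,0,0],"grip":0.03},{"rotation":[0,0,0],"xyz":[0,0,0],"grip":0.03},{"rotation":[0,0,0],"xyz":[0,0,0],"grip":0.03},{"rotation":[0,0,0],"xyz":[0,0,0],"grip":0.03},{"rotation":[0,0,0],"xyz":[0,0,0],"grip":0.03}]'
python3 -c "
from h import *
go(tcp_for([-.017,0,0],0,h=.004),GY,0)"
```

```text
time: 9.78
tcp_pos: [0.5582, 0.1895, 0.0143]
tool_rot: [[-0.964, 0.265, -0.0], [0.265, 0.964, -0.001], [0.0, -0.001, -1.0]]
wrist_force: [0.5, 0.8, -1.5]
opening: 0.517
grip_force: 30.0
time: 10.2
tcp_pos: [0.5576, 0.19, 0.0146]
tool_rot: [[-0.964, 0.265, 0.001], [0.265, 0.964, -0.001], [-0.001, -0.001, -1.0]]
wrist_force: [-1.3, -0.3, -1.2]
opening: 0.516
grip_force: 30.0
t 10.2 xyz [-0.0004 -0.0002  0.0006] rot [-0.0011  0.0012  0.0023] rows>= 0.0
```

```bash
python3 -m handwheel '[{"rotation":[0,0,0],"xyz":[0,0,0.0005],"grip":0.03},{"rotation":[0,0,0],"xyz":[0,0,0.001],"grip":0.03},{"rotation":[0,0,0],"xyz":[0,0,0.001],"grip":0.03},{"rotation":[0,0,0],"xyz":[0,0,0.001],"grip":0.03},{"rotation":[0,0,0],"xyz":[0,0,0.001],"grip":0.03}]' 10
python3 -m handwheel '[{"rotation":[0,0,0],"xyz":[0,0,0],"grip":0.05},{"rotation":[0,0,0],"xyz":[0,0,0],"grip":0.055},{"rotation":[0,0,0],"xyz":[0,0,0],"grip":0.062},{"rotation":[0,0,0],"xyz":[0,0,0],"grip":0.07},{"rotation":[0,0,0],"xyz":[0,0,0],"grip":0.076}]'
python3 -m handwheel '[{"rotation":[0,0,0],"xyz":[0,0,0],"grip":0.076},{"rotation":[0,0,0],"xyz":[0,0,-0.002],"grip":0.076},{"rotation":[0,0,0],"xyz":[0,0,-0.015],"grip":0.076},{"rotation":[0,0,0],"xyz":[0,0,-0.035],"grip":0.076},{"rotation":[0,0,0],"xyz":[0,0,-0.06],"grip":0.076}]'
python3 -m handwheel '[{"rotation":[0,0,0],"xyz":[0,0,-0.03],"grip":0.076},{"rotation":[0,0,0],"xyz":[0,0,-0.06],"grip":0.076},{"rotation":[0,0,0],"xyz":[0,0,-0.08],"grip":0.076},{"rotation":[0,0,0],"xyz":[0,0,-0.09],"grip":0.076},{"rotation":[0,0,0],"xyz":[0,0,-0.09],"grip":0.076}]'
python3 - <<'E'
from h import *
o=ctrl.get_obs();p=cams.capture("wrist");s=cams.capture("side")
b=cv2.resize(s["pixels"][:,:,::-1][115:205,270:400],None,fx=3,fy=3,interpolation=cv2.INTER_CUBIC)
a=p["pixels"][60:330,160:480,::-1]
cv2.imwrite("pics/f.png",np.hstack([a,cv2.convertScaleAbs(b,alpha=1.3)]))
E
```

```text
time: 10.62
tcp_pos: [0.5578, 0.1899, 0.0142]
tool_rot: [[-0.964, 0.265, 0.001], [0.265, 0.964, -0.001], [-0.001, -0.001, -1.0]]
wrist_force: [-2.1, -1.3, 5.8]
opening: 0.522
grip_force: 10.0
time: 11.03
tcp_pos: [0.5579, 0.1897, 0.0135]
tool_rot: [[-0.964, 0.265, 0.001], [0.265, 0.964, -0.001], [-0.001, -0.001, -1.0]]
wrist_force: [0.1, 0.0, -0.6]
opening: 0.768
grip_force: 0.0
time: 11.45
tcp_pos: [0.5567, 0.1893, 0.0731]
tool_rot: [[-0.964, 0.265, -0.002], [0.265, 0.964, -0.003], [0.001, -0.003, -1.0]]
wrist_force: [0.2, 1.9, 0.3]
opening: 0.826
grip_force: 0.0
time: 11.87
tcp_pos: [0.559, 0.1904, 0.1658]
tool_rot: [[-0.964, 0.265, 0.004], [0.265, 0.964, 0.0], [-0.004, 0.002, -1.0]]
wrist_force: [-0.1, 0.1, -0.0]
opening: 0.829
grip_force: 0.0
```

View pics/f.png

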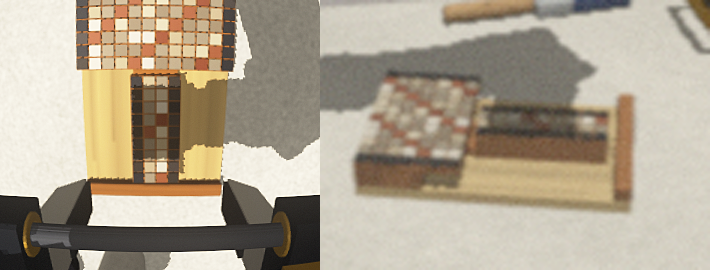

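The strip lies flat and centred (crop columns 131–181 on a board spanning 80–228). There is about a 5 mm gap at the panel and a small gap at the keeper, so the tongue is about 18–19 mm in. The gripper is clear.

```bash
python3 -c "
from cell import ticket
print(ticket.hand_in())"
```

```text
the job is handed in; nothing more can be done
None
```

The tongued strip lies flat on the frame between the groove and the keeper bar, with its tongue about 18 mm into the groove, and it has been released; the square strip was not touched and the job is handed in at about 12 s.

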